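Clip a flanged shaft into the fixture and hold it against the sprung stop

TASK

Lift the flanged steel shaft off its wooden rest and push it straight down past the sprung orange jaw into the blue fork clips of the aluminium fixture, flange towards the sprung stop, until it sits fully home and the jaw has closed over it. Then slide it endwise so that the flange presses the stop with a steady 10 newtons or so (the green ring on the plunger half swallowed by the grey housing; never push the plunger in to its end), and finish while the gripper is still holding it there, so that a colleague can tighten the collar. Leave the other things on the bench alone.

Things in the scene. Friction and masses are not known exactly. Their poses are not given: they have to be found in the camera images.
- shaft: loose steel shaft, 0.44 to 0.69 kg. Origin on its axis at the centre of mass; x along the axis towards the flange. Plain 20 mm diameter bar; dark flange 44 mm diameter from x = 80 to 92 mm (face at 92 goes against the stop); brass collar 32 mm diameter from x = -107 to -91 mm. May be rolled about its axis. Starts level in the rest, axis 40 mm above the bench; grip it from above near the origin
- rest: fixed wooden rest, base 150 x 76 x 8 mm, origin under its centre, x along the shaft. Two posts at x = -64 to -48 and +48 to +64 mm, 52 mm wide, 44 mm high, each with a notch 24 mm wide open at the top, floor at 30 mm. Free room for fingers between the posts
- fixture: fixed aluminium fixture, base x = -120 to +190 mm, 96 mm wide, 10 mm thick. Origin on the bench under the middle between its two forks; x along the seated shaft towards the stop. Grey stop housing, 62 mm wide, 80 mm high, from x = 128 to 175 mm. Between the forks (x = -34 to +34) it is clear for gripper fingers down to 22 mm above the bench
- clip (a point): where the shaft's axis lies when seated: x = y = 0 of the fixture, 52 mm up; fixture axes. Two blue forks at x = -50 to -34 and +34 to +50 mm: channel 23 mm wide along x, floor 42 mm up; +y prong 76 mm high plus a flare out to y = 20 mm at 95 mm height; -y prong 56 mm high
- put (a point): where to put the shaft's origin when pushing it down: 8 mm behind the clip point (x = -8 mm of the fixture, 52 mm up). From x = -12 to +1 mm the flange stays clear of jaw and stop. The flange face is then 10.5 mm from the pad
- jaw (a joint): orange sprung jaw, 0 rad = closed, grows as pushed outwards (about 0.1 while the shaft passes), springs back by itself. Hinged along x on the fixture's -y side, 17 mm up; two fingers at x = -61 to -51 and +51 to +61 mm, 82 mm high, with sloped noses that overhang the channel to y = -4 mm. Passing it takes 10 to 15 N down; it also pushes the shaft to +y by up to 10 N
- stop (a joint): sprung plunger, in m: 0 out (untouched), grows as pushed in along the fixture's x, 0.025 is its end. Spring 800 N/m, no preload: 10 N at 0.0125 m. Shank 16 mm diameter: red next to the pad, then a 7.5 mm green ring, then bare steel; the housing's face cuts the green ring from 0.00875 m (7 N) to 0.01625 m (13 N)
- stop_pad: black round pad on the plunger that the flange presses, 34 mm diameter, 6 mm thick. Origin at the centre of its front face, 52 mm above the bench, at x = 94.5 mm of the fixture when untouched; x along the push
- hub_a: bystander: loose wrapped yellowish flanged hub, 60 mm diameter, 38 mm high, origin under its centre
- hub_b: bystander: loose dark flanged hub, 60 mm diameter, 38 mm high, origin under its centre
- tape: bystander: roll of packing tape lying flat, 90 mm diameter, 45 mm high, origin under its centre
- oil: bystander: white bottle with red cap, 54 mm diameter, 130 mm high, origin under its centre
- driver: bystander: screwdriver lying on the bench, about 0.2 m long along its x
Things that resemble listed ones, but are neither listed nor needed, are in the scene too. Of the things that look like the shaft, the smaller one is meant.

How it is judged:
By the outcome, as a careful person would: the job done as asked, in the order asked, and still so for the second after the job is handed in, while the arm keeps its last pose, push and grip.
It also fails if it takes over 48 s, if anything falls off the work surface, if the arm or the gripper's body presses on something with over 40 N, if the wrist force passes 120 N, or if a joint passes its speed limit or range.

ROBOT

A 7-joint arm with a two-finger parallel gripper is mounted at the origin on the work surface. World frame = base frame: x ahead of the robot, y to its left, z up, the work surface at z = 0. Lengths are in m, angles in rad, forces in N, time in s.
With the tool pointing down it reaches from about 0.4 to 0.85 m from the base axis. Payload 10.4 kg.
Tool frame: the origin (TCP) lies at the centre of the arm's flange, where the gripper is bolted on; the fingertips stand 182 mm ahead of it and the grasp point (between the pads) lies r.grasp_offset ahead of it (r.grasp_offset is the distance from the TCP to the grasp point, in m); z points along the fingers, y is the line along which they close (so a half turn about z gives the same grasp; the last joint's range is limited). The gripper opens to 87 mm and grips with 3 to 60 N. Pads are 19 mm wide; open, the fingers measure 117 mm over their backs; the gripper's body (75 mm by 190 mm) begins 51 mm behind the grasp point.
Start: joints at [-1.201, 0.332, -0.065, 1.46, 0.022, 1.35, -0.088], TCP at [0.239, 0.577, 0.405] pointing down, gripper open.
Joint ranges: [-2.6, 2.6], [-0.5, 2.12], [-1.47, 1.34], [0.16, 2.42], [-1.27, 4.41], [0.06, 2.06], [-2.6, 2.6]. Speed limits (rad/s): [2.22, 2.22, 2.79, 2.79, 3.14, 3.14, 3.14].

INTERFACE

Orientations are given as a unit quaternion [x, y, z, w].
In Python, from bench import status, vision, job, spotter, r gives the robot as it stands. The module is installed in compiled form; this text tells all that it offers.
- The arm moves only by the tool play_rows, never from a script. Its argument "series" is a list of rows, each a list of 6 numbers: the shift along the tool's x, y, z each as a share of 150 mm, from -1 to 1, then the turn, a rotation vector about the tool's x, y, z each as a share of 30 degrees, from -1 to 1. In form: [[x, y, z, ax, ay, az], ...]. A call has 1 to 5 rows; each row is the pose to reach, as a shift and turn from the pose commanded when the call began, along the tool's axes at that moment; what a row does not reach only later rows make up. A row lasts 1/10 s, in which the tool goes at most 50 mm and 8.59 degrees, less where a joint would pass 70% of its speed; a pose out of reach is approached as far as the arm can. A call with a number of a shift or a turn outside -1 to 1 is refused whole. A call with a gripper value outside its range is refused whole. "fingers" is the opening, from -1 (shut) to 1 (fully open), set as the call begins (left out, the last holds). The fingers move at their own pace and stop on an object; "squeeze" is the grip in N (left out, the last holds). Time passes only in rows, so rows that repeat a pose let the fingers close. It gives the time, the measured TCP pose, the force, the opening and the grip force at its end, in the units of the state.
- status.read_state(): the state, without advancing time (a new reading comes with each control period).
- vision.camera(name): name is "scene" or "top"; returns the picture (480x640x3 uint8, blue, green, red); there is no depth.
- vision.calibration(name): a dict with "fx", "fy", "cx", "cy" (pixels), "D" ([k1, k2, p1, p2, k3] as OpenCV has them; the pictures are not rectified), "rvec" (rotation vector, rad) and "tvec" (3), from world to camera coordinates, as OpenCV has them. Camera axes: x right, y down, z forward; pixel columns grow to the right and rows downward; lengths in m; the calibration is good to about 2 mm. A picture is of the moment at which its call begins. calibration takes no time and is no camera call.
- job.close_job(): hands the job in; it is judged then, once.
Trained networks look in the newest picture that a camera, given by its name, has taken for a name from the list of things; names that differ only in an ending like _2 or _b are one class to them, and where a whole thing is asked for, a point or a joint stands for the part that bears it (a point fixed in the world has none). Each returns a list of dicts, best first, with "conf" (0 to 1); they miss things now and then, are a little off and sometimes report something else, mostly with a low value. They report only what shows in the picture. A call takes as long as a camera call. They do not tell look-alikes from the thing itself.
- spotter.boxes_of(camera, name): "point" ([x, y, z] in m, in world coordinates, good to about 4 mm: the middle of the surface that is visible of it).
- spotter.regions_of(camera, name): "pixels" (480x640 bool, what is visible of it).
The state is a dict: "time": time; "joint_positions": joint angles; "joint_vel": joint speeds; "joint_torque": joint torques, N m; "ee_pos": TCP position; "eef_rot": TCP orientation; "ft_force": force on the tool from outside, world axes, zero at the start; "torque": the same for the moment, N m; "width": finger opening in m; "grip_force": force on a finger pad.
Only numpy, scipy, OpenCV 4.12 (cv2) and the standard library are available. Lean on these libraries where they do the work, as an engineer would, in place of code of your own. Each camera call takes 0.05 s, during which the arm holds its last target. There are 200 camera calls.

## Working session

There is one attempt and no reset: what is moved stays moved. The work goes in short steps, Python scripts to look and compute and a tool call to move; the robot and the scene stay as the last step left them, time stands still between calls to the robot, and variables do not carry over. Pictures are saved under pics/ and viewed, at most 10 in all, crops included, and the job is handed in when it is done.

Besides the shell and the picture viewer there is one more tool, called after "Emit:" as name([rows], argument=value, ...), one row to a line, values as JSON. play_rows: Moves the arm, as the interface text tells. Shift numbers are shares of 150 mm and turn numbers shares of 30 degrees, none past 1 either way. Its arguments: {"type":"object","properties":{"series":{"type":"array","items":{"type":"array","items":{"type":"number"}}},"fingers":{"type":"number"},"squeeze":{"type":"number"}},"required":["series"]}

```bash
mkdir -p pics; ls; python3 - <<'E'
from bench import status, vision, spotter, r
import cv2,numpy as np
s=status.read_state()
for k,v in s.items(): print(k,np.round(v,4))
print(r.grasp_offset)
for c in("scene","top"):
    cv2.imwrite(f"pics/{c}0.png",vision.camera(c)); print(c,vision.calibration(c))
    for n in("shaft","rest","fixture","jaw","stop","stop_pad"):
        print(c,n,[(np.round(d["point"],3).tolist(),round(d["conf"],2)) for d in spotter.boxes_of(c,n)][:4])
E
```

```text
pics
time 0.0
joint_positions [-1.2006  0.3329 -0.0647  1.4609  0.0216  1.3499 -0.0885]
joint_vel [-0.0007 -0.0001 -0.001   0.0008 -0.001  -0.      0.    ]
joint_torque [ 5.00000e-04 -6.23270e+01  2.46000e-02 -3.89893e+01 -6.15000e-02
  4.00000e-02  1.00000e-04]
ee_pos [0.2392 0.5773 0.4039]
eef_rot [ 1.951e-01  9.808e-01 -7.000e-04 -1.000e-04]
ft_force [-0.4201  0.3047 -0.0884]
torque [-0.0393 -0.0472  0.038 ]
grip_force 0.0
width 0.0869
0.1635
scene {'fx': 464.9206261693878, 'fy': 464.9206261693878, 'cx': 315.9376475811487, 'cy': 247.8040992310212, 'D': array([0.03856386, 0.        , 0.        , 0.        , 0.        ]), 'rvec': array([ 0.79923407,  2.65052921, -1.01313443]), 'tvec': array([ 0.38454752, -0.16391857,  1.37529226])}
scene shaft [([0.53, -0.146, 0.047], 0.89), ([0.196, -0.309, 0.032], 0.57)]
scene rest [([0.517, -0.131, 0.007], 0.94), ([0.568, 0.204, 0.007], 0.52)]
scene fixture [([0.568, 0.2, 0.017], 0.79), ([0.609, 0.207, 0.065], 0.65), ([0.528, -0.147, 0.046], 0.38), ([0.457, -0.383, 0.013], 0.28)]
scene jaw [([0.521, 0.165, 0.052], 0.82)]
scene stop [([0.606, 0.206, 0.062], 0.46)]
scene stop_pad []
top {'fx': 436.30167213343475, 'fy': 436.30167213343475, 'cx': 315.0299660382995, 'cy': 237.0794337160088, 'D': array([-0.06861026,  0.        ,  0.        ,  0.        ,  0.        ]), 'rvec': array([ 2.20661208, -2.22219651,  0.03585086]), 'tvec': array([0.00206427, 0.46344211, 1.01337801])}
top shaft [([0.511, -0.148, 0.046], 0.86), ([0.199, -0.316, 0.037], 0.74)]
top rest [([0.517, -0.139, 0.009], 0.71)]
top fixture [([0.549, 0.186, 0.008], 0.81)]
top jaw [([0.514, 0.162, 0.024], 0.68)]
top stop [([0.611, 0.202, 0.057], 0.57)]
top stop_pad [([0.612, 0.205, 0.06], 0.48), ([0.651, 0.366, 0.086], 0.34)]
```

View pics/scene0.png

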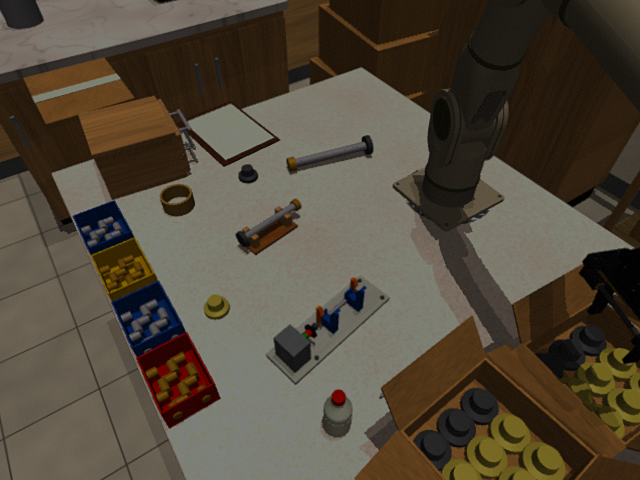

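View pics/top0.png

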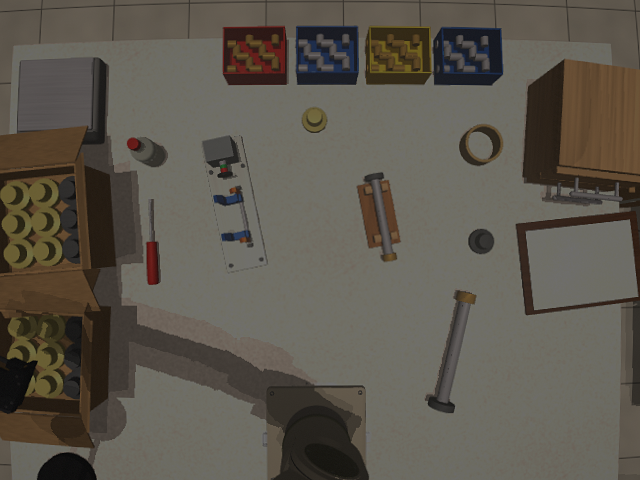

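Candidates for the shaft: the one in the rest (top 378,215; scene 270,225) and a longer one lying on the bench (top 453,350; scene 330,155). The one in the rest is smaller and sits in the wooden rest, so it is the one meant. I'll confirm with an enlarged crop.

```bash
python3 - <<'E'
import cv2,numpy as np
t=cv2.imread("pics/top0.png");s=cv2.imread("pics/scene0.png")
def crop(im,x,y,w,h,k): 
    c=cv2.resize(im[y:y+h,x:x+w],None,fx=k,fy=k,interpolation=cv2.INTER_CUBIC)
    return np.clip(c.astype(float)*1.6,0,255).astype(np.uint8)
a=crop(t,340,165,80,100,4); b=crop(s,230,190,80,75,4) # shaft
c=crop(t,195,130,80,150,4); d=crop(s,260,270,140,120,4) 
L=np.zeros((600,800,3),np.uint8)
L[:400,:320]=a; L[:600,320:640]=c
cv2.imwrite("pics/c1.png",L)
M=np.zeros((600,800,3),np.uint8)
d=crop(s,262,272,130,112,5); M[:560,:650]=d
cv2.imwrite("pics/c2.png",M)
E
```

```text
(no output)
```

View pics/c1.png

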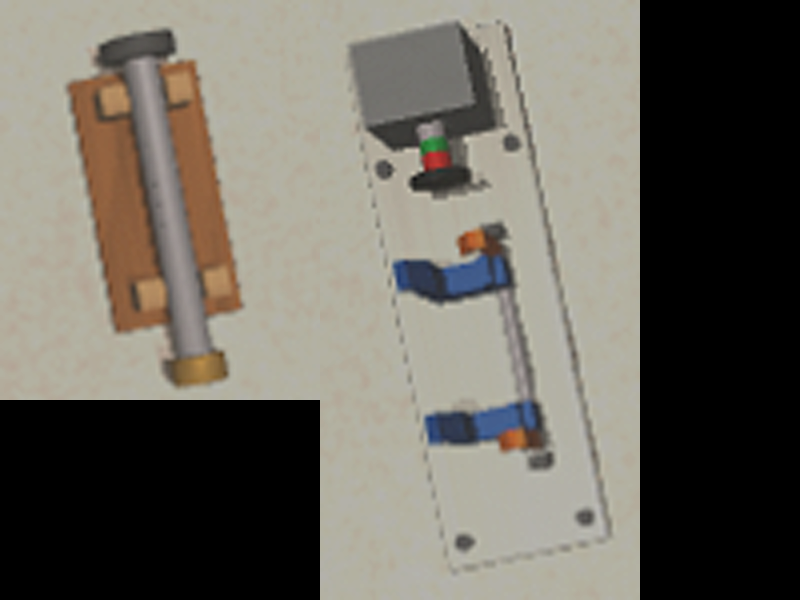

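View pics/c2.png

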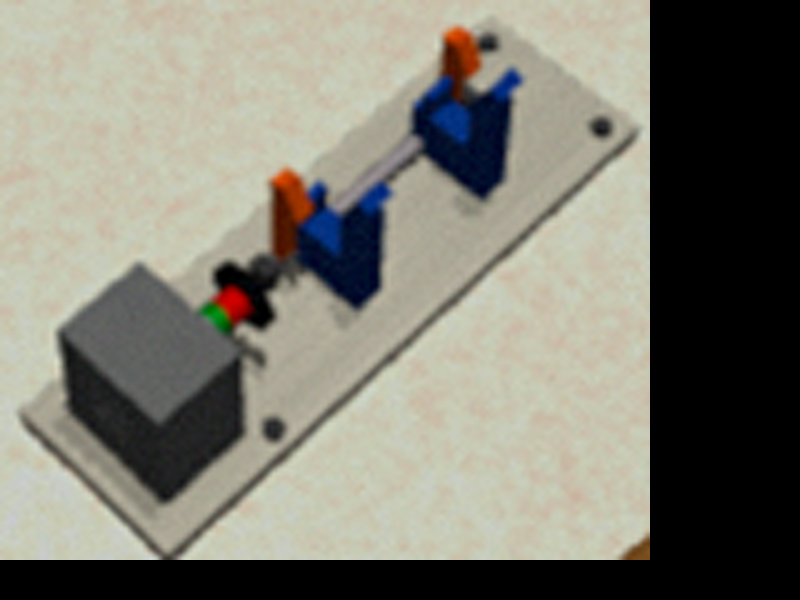

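The crops confirm it: the shaft in the rest has its dark flange towards +x and its brass collar towards the robot. The fixture's housing is at the top of its crop and the jaw is on the right (-y), so +y is to the left. Next I fit poses in both views, using a silhouette for the shaft and corners for the fixture.

```bash
cat > h.py <<'E'
import cv2,numpy as np
from scipy.optimize import least_squares,minimize
from bench import vision,spotter,status
C={c:vision.calibration(c) for c in("scene","top")}
def proj(c,P):
    k=C[c];K=np.array([[k["fx"],0,k["cx"]],[0,k["fy"],k["cy"]],[0,0,1.]])
    return cv2.projectPoints(np.asarray(P,float).reshape(-1,3),k["rvec"],k["tvec"],K,k["D"])[0].reshape(-1,2)
def T(p,P):  # p=x,y,z,yaw
    c,s=np.cos(p[3]),np.sin(p[3]);P=np.asarray(P,float)
    return P@np.array([[c,s,0],[-s,c,0],[0,0,1]])+p[:3]
def cyl(x0,x1,R):
    a=np.linspace(0,2*np.pi,32,endpoint=False)
    return np.array([[x,R*np.cos(t),R*np.sin(t)] for x in(x0,x1) for t in a])
CY=[cyl(-.107,.092,.01),cyl(.08,.092,.022),cyl(-.107,-.091,.016)]
SS=4
def sil(c,p,shape=(480,640)):
    m=np.zeros((shape[0]*SS,shape[1]*SS),np.uint8)
    for q in CY:
        h=cv2.convexHull(((proj(c,T(p,q))+.5)*SS).astype(np.float32))
        cv2.fillConvexPoly(m,np.round(h*16).astype(np.int32),255,shift=4)
    return cv2.resize(m,None,fx=1/SS,fy=1/SS,interpolation=cv2.INTER_AREA)/255.
def fitshaft(masks,p0):
    def f(p): return sum(np.abs(sil(c,p)-m).sum() for c,m in masks.items())
    sim=np.array([p0]+[np.array(p0)+d for d in np.diag([.008,.008,.008,.08])])
    o=minimize(f,p0,method="Nelder-Mead",options=dict(initial_simplex=sim,xatol=1e-4,fatol=.5,maxiter=300))
    return o.x,o.fun
E
python3 - <<'E'
from h import *
for c in C:
    R=cv2.Rodrigues(C[c]["rvec"])[0];print(c,"cam",np.round(-R.T@C[c]["tvec"],3))
f=lambda x,y,ox,oy,k:((x+.5)/k-.5+ox,(y+.5)/k-.5+oy)
t=lambda x,y:f(x-320,y,195,130,4); s=lambda x,y:f(x,y,262,272,5)
B=.01;H=.08
top=[((-.12,-.048,B),t(606,538)),((-.12,.048,B),t(452,572)),((.19,-.048,B),t(504,22)),
((.175,.031,H),t(349,45)),((.175,-.031,H),t(461,22)),((.128,-.031,H),t(473,106)),((.128,.031,H),t(366,128))]
sc=[((-.12,.048,B),s(638,130)),((-.12,-.048,B),s(490,15)),((.19,-.048,B),s(22,412)),((.19,.048,B),s(172,547)),
((.128,-.031,H),s(142,263)),((.175,-.031,H),s(58,330)),((.175,.031,H),s(162,425)),((.128,.031,H),s(242,357))]
D={"top":top,"scene":sc}
def res(p,cs=("top","scene")): return np.concatenate([(proj(c,T(p,[a for a,_ in D[c]]))-[b for _,b in D[c]]).ravel() for c in cs])
for cs in(("top","scene"),("top",),("scene",)):
    o=least_squares(res,[.53,.19,0,.17],args=(cs,),loss="soft_l1");print(cs,np.round(o.x,4),"\n",np.round(res(o.x,cs).reshape(-1,2),1).tolist())
masks={}
for c,xy in(("scene",(270,225)),("top",(378,215))):
    vision.camera(c)
    for d in spotter.regions_of(c,"shaft"):
        m=d["pixels"]; ys,xs=np.nonzero(m); print(c,d["conf"],xs.mean(),ys.mean(),m.sum())
        if abs(xs.mean()-xy[0])<30 and abs(ys.mean()-xy[1])<30: masks.setdefault(c,m.astype(float))
np.savez("masks.npz",**masks)
for ms in (masks,{"top":masks["top"]},{"scene":masks["scene"]}):
    print(list(ms),[np.round(v,4) for v in fitshaft(ms,[.52,-.14,.04,.17])])
E
```

```text
scene cam [0.882 0.661 0.923]
top cam [0.44  0.008 1.024]
('top', 'scene') [ 0.5093  0.1814 -0.0041  0.1998] 
 [[1.2, -0.0], [-0.6, -0.1], [0.2, -0.0], [0.0, 0.1], [-0.4, 0.0], [0.8, -0.2], [-0.1, 0.1], [0.5, -0.6], [0.2, 0.3], [-0.3, -0.1], [-0.4, 2.1], [0.1, -0.2], [0.2, 0.2], [-0.3, 0.2], [0.4, -0.8]]
('top',) [ 0.5094  0.1822 -0.0055  0.1975] 
 [[0.8, -0.0], [-0.9, -0.2], [0.1, 0.1], [0.0, 0.1], [-0.5, 0.1], [0.7, -0.2], [-0.2, 0.1]]
('scene',) [ 0.5073  0.1778 -0.0106  0.1994] 
 [[-0.0, -0.3], [-0.2, 0.7], [-0.1, -0.3], [-0.4, 1.6], [0.1, -0.2], [0.4, 0.1], [-0.2, -0.0], [0.3, -0.9]]
scene 0.93 266.1525974025974 222.67207792207793 616
scene 0.6 330.53751399776036 153.64725643896978 893
top 0.92 452.7063447501404 353.32172936552496 1781
top 0.84 380.9755529685681 216.78230500582072 859
['scene', 'top'] [array([ 0.5145, -0.1491,  0.043 ,  0.1807]), np.float64(213.6902)]
['top'] [array([ 0.5142, -0.1505,  0.0332,  0.1824]), np.float64(88.7725)]
['scene'] [array([ 0.5164, -0.1463,  0.0464,  0.1921]), np.float64(109.8627)]
```

```bash
cat >> h.py <<'E'
from scipy.spatial.transform import Rotation as Ro
def go(pos,yaw):
    "units to reach TCP pos with closing line (tool y) at yaw+90deg, pointing down"
    s=status.read_state();R=Ro.from_quat(s["eef_rot"])
    d=R.inv().apply(np.array(pos)-s["ee_pos"])/.15
    best=None
    for k in(0,np.pi):
        y=np.array([-np.sin(yaw+k),np.cos(yaw+k),0]);z=np.array([0,0,-1.]);G=Ro.from_matrix(np.c_[np.cross(y,z),y,z])
        w=(R.inv()*G).as_rotvec()
        if best is None or np.linalg.norm(w)<np.linalg.norm(best): best=w
    print("t %.2f"%s["time"],"tcp",np.round(s["ee_pos"],4),"shift",np.round(d,3),"turn",np.round(np.degrees(best)/30,3),"F",np.round(s["ft_force"],1),"w",round(float(s["width"]),4),"g",round(float(s["grip_force"]),1))
E
python3 - <<'E'
from h import *
M=dict(np.load("masks.npz"))
for cs in(("top","scene"),("top",),("scene",)):
    def f(p): return sum(np.abs(sil(c,[p[0],p[1],.04,p[2]])-M[c]).sum() for c in cs)
    p0=np.array([.5145,-.149,.18]);o=minimize(f,p0,method="Nelder-Mead",options=dict(initial_simplex=np.array([p0]+[p0+d for d in np.diag([.006,.006,.06])])))
    print(cs,np.round(o.x,4),o.fun)
go([.5145,-.149,.30],.182)
E
```

```text
('top', 'scene') [ 0.5146 -0.1499  0.1791] 235.19607843137254
('top',) [ 0.5138 -0.1495  0.1807] 92.43137254901961
('scene',) [ 0.5148 -0.1522  0.1876] 103.17647058823529
t 0.90 tcp [0.2392 0.5774 0.4048] shift [-3.549 -3.771  0.698] turn [ 0.    -0.    -1.098] F [-0.1 -0.7 -1. ] w 0.0868 g 0.0
```

Emit:
play_rows([
  [-0.3,-0.25,0,0,0,-0.2],
  [-0.5,-0.45,0,0,0,-0.4],
  [-0.7,-0.65,0,0,0,-0.6],
  [-0.85,-0.8,0,0,0,-0.8],
  [-1,-1,0,0,0,-1],
], fingers=1, squeeze=60)

```text
time: 1.4
ee_pos: [0.321, 0.3801, 0.4049]
eef_rot: [-0.067, 0.998, 0.0, 0.0]
ft_force: [0.5, 0.9, -0.4]
width: 0.087
grip_force: 0.0
```

Emit:
play_rows([
  [-0.3,-0.3,0,0,0,0],
  [-0.5,-0.6,0,0,0,0],
  [-0.5,-0.9,0,0,0,0],
  [-0.5,-1,0,0,0,0],
])

```text
time: 1.8
ee_pos: [0.4161, 0.2383, 0.4048]
eef_rot: [-0.063, 0.998, -0.0, 0.0]
ft_force: [0.3, -0.2, -0.5]
width: 0.087
grip_force: 0.0
```

Emit:
play_rows([
  [0,-0.3,0,0,0,0],
  [0,-0.6,0,0,0,0],
  [0,-0.9,0,0,0,0],
  [0,-1,0,0,0,0],
])

```text
time: 2.2
ee_pos: [0.4342, 0.0892, 0.4051]
eef_rot: [-0.063, 0.998, 0.0, 0.0]
ft_force: [-1.1, 1.4, 0.1]
width: 0.0872
grip_force: 0.0
```

Emit:
play_rows([
  [-0.1,-0.3,0,0,0,0],
  [-0.2,-0.6,0.1,0,0,0],
  [-0.2,-0.9,0.3,0,0,0],
  [-0.2,-1,0.5,0,0,0],
])

```text
time: 2.6
ee_pos: [0.4836, -0.0551, 0.3299]
eef_rot: [-0.063, 0.998, -0.0, 0.001]
ft_force: [0.7, 1.0, -1.0]
width: 0.087
grip_force: 0.0
```

```bash
python3 -c "
from h import *
go([.514,-.150,.2035],.181)"
```

```text
t 2.60 tcp [ 0.4836 -0.0551  0.3299] shift [-0.119 -0.653  0.844] turn [-0.002  0.005 -0.104] F [ 0.7  1.  -1. ] w 0.087 g 0.0
```

Emit:
play_rows([
  [-0.06,-0.3,0,0,0,-0.05],
  [-0.12,-0.6,0,0,0,-0.1],
  [-0.12,-0.65,0.1,0,0,-0.1],
  [-0.12,-0.65,0.2,0,0,-0.1],
  [-0.12,-0.65,0.2,0,0,-0.1],
])

```text
time: 3.1
ee_pos: [0.5131, -0.1452, 0.2979]
eef_rot: [-0.091, 0.996, 0.0, -0.002]
ft_force: [0.1, 0.6, -0.1]
width: 0.0869
grip_force: 0.0
```

```bash
python3 - <<'E'
from h import *
go([.514,-.150,.2035],.181)
t=vision.camera("top");s=vision.camera("scene")
p=[.514,-.15,.04,.181]
L=np.zeros((480,800,3),np.uint8)
for i,(im,c,x,y) in enumerate(((t,"top",330,160),(s,"scene",215,175))):
    for q in CY:
        pass
    k=4;cr=cv2.resize(im[y:y+120,x:x+100],None,fx=k,fy=k,interpolation=cv2.INTER_CUBIC);cr=np.clip(cr*1.6,0,255).astype(np.uint8)
    for q in CY:
        h=cv2.convexHull(((proj(c,T(p,q))-[x,y]+.5)*k).astype(np.float32)).astype(int)
        cv2.polylines(cr,[h],True,(0,255,255),1)
    L[:,i*400:i*400+400]=cr
cv2.imwrite("pics/o1.png",L)
E
```

```text
t 3.10 tcp [ 0.5131 -0.1452  0.2979] shift [-0.002 -0.033  0.629] turn [ 0.002 -0.006  0.003] F [ 0.1  0.6 -0.1] w 0.0869 g 0.0
```

View pics/o1.png

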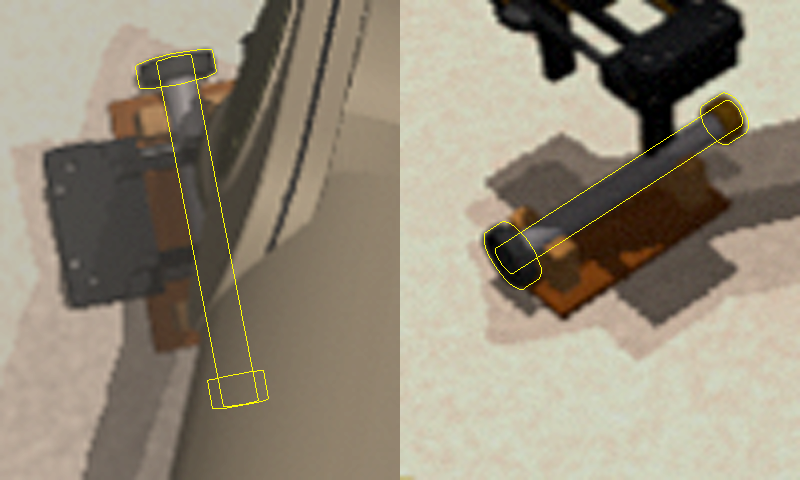

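Emit:
play_rows([
  [0,-0.03,0.2,0,0,0],
  [0,-0.03,0.4,0,0,0],
  [0,-0.03,0.6,0,0,0],
  [0,-0.03,0.63,0,0,0],
  [0,-0.03,0.63,0,0,0],
])

```text
time: 3.7
ee_pos: [0.5148, -0.1494, 0.2058]
eef_rot: [-0.092, 0.996, 0.0, -0.0]
ft_force: [0.6, -0.4, -0.4]
width: 0.087
grip_force: 0.0
```

```bash
python3 -c "
from h import *
go([.514,-.150,.2035],.181)"
```

```text
t 3.70 tcp [ 0.5148 -0.1494  0.2058] shift [ 0.006 -0.003  0.015] turn [ 0.    -0.001  0.005] F [ 0.6 -0.4 -0.4] w 0.087 g 0.0
```

Emit:
play_rows([
  [0,0,0,0,0,0],
  [0,0,0,0,0,0],
  [0,0,0,0,0,0],
  [0,0,0,0,0,0],
], fingers=-1, squeeze=15)

```text
time: 4.1
ee_pos: [0.5148, -0.1498, 0.2059]
eef_rot: [-0.091, 0.996, 0.0, 0.001]
ft_force: [0.3, -0.1, -0.2]
width: 0.0629
grip_force: 0.0
```

Emit:
play_rows([
  [0,0,0,0,0,0],
  [0,0,0,0,0,0],
  [0,0,0,0,0,0],
  [0,0,0,0,0,0],
])

```text
time: 4.5
ee_pos: [0.5145, -0.1498, 0.2052]
eef_rot: [-0.091, 0.996, 0.0, -0.0]
ft_force: [0.1, 0.3, 0.3]
width: 0.031
grip_force: 0.0
```

Emit:
play_rows([
  [0,0,0.01,0,0,0],
  [0,0,0.01,0,0,0],
  [0,0,0.01,0,0,0],
  [0,0,0.01,0,0,0],
])

```text
time: 4.9
ee_pos: [0.5145, -0.1498, 0.2036]
eef_rot: [-0.091, 0.996, -0.0, -0.0]
ft_force: [1.3, -1.4, -2.5]
width: 0.0195
grip_force: 15.0
```

Emit:
play_rows([
  [0,0,0,0,0,0],
  [0,0,0,0,0,0],
  [0,0,0,0,0,0],
], squeeze=60)

```text
time: 5.2
ee_pos: [0.5145, -0.1497, 0.2036]
eef_rot: [-0.091, 0.996, 0.0, -0.0]
ft_force: [0.2, -0.3, -2.7]
width: 0.0187
grip_force: 60.0
```

Emit:
play_rows([
  [0,0,-0.15,0,0,0],
  [0,0,-0.35,0,0,0],
  [0,0,-0.6,0,0,0],
  [0,0,-0.8,0,0,0],
  [0,0,-0.8,0,0,0],
])

```text
time: 5.7
ee_pos: [0.5153, -0.1502, 0.3272]
eef_rot: [-0.091, 0.996, -0.0, 0.003]
ft_force: [0.6, -0.6, -5.5]
width: 0.0186
grip_force: 59.9
```

```bash
python3 - <<'E'
from h import *
f=lambda x,y,ox,oy,k:((x+.5)/k-.5+ox,(y+.5)/k-.5+oy)
t=lambda x,y:f(x-320,y,195,130,4); s=lambda x,y:f(x,y,262,272,5)
B=.01;H=.08
D={"top":[((-.12,-.048,B),t(606,538)),((-.12,.048,B),t(452,572)),((.19,-.048,B),t(504,22)),
((.175,.031,H),t(349,45)),((.175,-.031,H),t(461,22)),((.128,-.031,H),t(473,106)),((.128,.031,H),t(366,128))],
"scene":[((-.12,.048,B),s(638,130)),((-.12,-.048,B),s(490,15)),((.19,-.048,B),s(22,412)),
((.128,-.031,H),s(142,263)),((.175,-.031,H),s(58,330)),((.175,.031,H),s(162,425)),((.128,.031,H),s(242,357))]}
def res(p,cs): return np.concatenate([(proj(c,T([p[0],p[1],0,p[2]],[a for a,_ in D[c]]))-[b for _,b in D[c]]).ravel() for c in cs])
for cs in(("top","scene"),("top",),("scene",)):
    o=least_squares(res,[.51,.18,.2],args=(cs,),loss="soft_l1");print(cs,np.round(o.x,4),np.round(o.cost,2))
# hover over put, shaft axis 150 mm up
x,y,a=.509,.181,.199
go([x-.008*np.cos(a),y-.008*np.sin(a),.15+.1635],a)
E
```

```text
('top', 'scene') [0.5096 0.1821 0.2002] 5.67
('top',) [0.5086 0.181  0.1981] 1.37
('scene',) [0.5109 0.1834 0.2017] 1.2
t 5.70 tcp [ 0.5153 -0.1502  0.3272] shift [-0.306  2.178  0.091] turn [-0.002  0.011 -0.031] F [ 0.6 -0.6 -5.5] w 0.0186 g 59.9
```

Emit:
play_rows([
  [0,0.25,0,0,0,0],
  [-0.1,0.5,0,0,0,0],
  [-0.2,0.8,0,0,0,0],
  [-0.3,1,0,0,0,-0.03],
  [-0.3,1,0,0,0,-0.03],
])

```text
time: 6.2
ee_pos: [0.5315, 0.012, 0.3217]
eef_rot: [-0.104, 0.995, 0.001, -0.001]
ft_force: [-0.2, -0.4, -6.0]
width: 0.0181
grip_force: 59.9
```

Emit:
play_rows([
  [0,0.25,0,0,0,0],
  [0,0.5,0,0,0,0],
  [0,0.75,0,0,0,0],
  [0,0.95,0,0,0,0],
  [0,1,0,0,0,0],
])

```text
time: 6.7
ee_pos: [0.5002, 0.1565, 0.3218]
eef_rot: [-0.102, 0.995, 0.0, -0.002]
ft_force: [0.4, 0.5, -5.5]
width: 0.0184
grip_force: 59.9
```

```bash
python3 - <<'E'
from h import *
x,y,a=.5096,.1821,.2
go([x-.008*np.cos(a),y-.008*np.sin(a),.12+.1635],a)
E
```

```text
t 6.70 tcp [0.5002 0.1565 0.3218] shift [-0.043  0.154  0.256] turn [ 0.002 -0.006  0.007] F [ 0.4  0.5 -5.5] w 0.0184 g 59.9
```

Emit:
play_rows([
  [-0.02,0.08,0,0,0,0],
  [-0.04,0.15,0.1,0,0,0],
  [-0.04,0.15,0.2,0,0,0],
  [-0.04,0.15,0.25,0,0,0],
  [-0.04,0.15,0.25,0,0,0],
])

```text
time: 7.2
ee_pos: [0.503, 0.1754, 0.2842]
eef_rot: [-0.099, 0.995, -0.001, -0.001]
ft_force: [0.5, -1.2, -4.9]
width: 0.0186
grip_force: 59.9
```

```bash
cat > look.py <<'E'
from h import *
import sys
x,y,a=.5096,.1821,.2
def show(name,p,fx=(x,y,0,a)):
    L=np.zeros((600,800,3),np.uint8)
    for i,(c,ox,oy) in enumerate((("top",190,130),("scene",265,255))):
        im=vision.camera(c);k=4
        cr=np.clip(cv2.resize(im[oy:oy+150,ox:ox+100],None,fx=k,fy=k,interpolation=cv2.INTER_CUBIC)*1.7,0,255).astype(np.uint8)
        pt=lambda P:((proj(c,P)-[ox,oy]+.5)*k).astype(int)
        for q in CY: cv2.polylines(cr,[cv2.convexHull(pt(T(p,q)))],True,(0,255,255),1)
        for x0 in(-.05,.034):
            for y0,y1,z in((.0115,.02,.095),):
                pass
        cv2.polylines(cr,[pt(T(fx,[[u,v,.08] for u,v in((.128,-.031),(.175,-.031),(.175,.031),(.128,.031))]))],True,(0,255,0),1)
        cv2.polylines(cr,[pt(T(fx,[[u,v,.01] for u,v in((-.12,-.048),(.19,-.048),(.19,.048),(-.12,.048))]))],True,(0,255,0),1)
        L[:,i*400:i*400+400]=cr
    cv2.imwrite(name,L)
def shaftpose():
    s=status.read_state();R=Ro.from_quat(s["eef_rot"]).as_matrix();g=s["ee_pos"]+R@[0,0,.1635]
    return [*g,np.arctan2(-R[0,1],R[1,1])]
def infix(p):
    d=np.array(p[:2])-[x,y];return np.round([d@[np.cos(a),np.sin(a)],d@[-np.sin(a),np.cos(a)],p[2],p[3]-a],4)
E
python3 - <<'E'
from look import *
p=shaftpose();print(np.round(p,4),infix(p))
go([x-.008*np.cos(a),y-.008*np.sin(a),.12+.1635],a)
show("pics/f1.png",p)
M={}
for c in C:
    vision.camera(c)
    for d in spotter.regions_of(c,"shaft"):
        u=proj(c,p[:3])[0];ys,xs=np.nonzero(d["pixels"]);print(c,d["conf"],xs.mean(),ys.mean(),len(xs),u)
E
```

```text
[0.5025 0.1751 0.1207 0.1977] [-0.0083 -0.0055  0.1207 -0.0023]
t 7.20 tcp [0.503  0.1754 0.2842] shift [0.001 0.035 0.005] turn [-0.002 -0.006 -0.004] F [ 0.5 -1.2 -4.9] w 0.0186 g 59.9
scene 0.92 331.82508250825083 290.66501650165014 606 [343.33298306 281.94827989]
top 0.98 452.40389972144845 354.53537604456824 1795 [230.43786923 217.55235367]
top 0.85 232.76081424936388 219.63358778625954 393 [230.43786923 217.55235367]
```

View pics/f1.png

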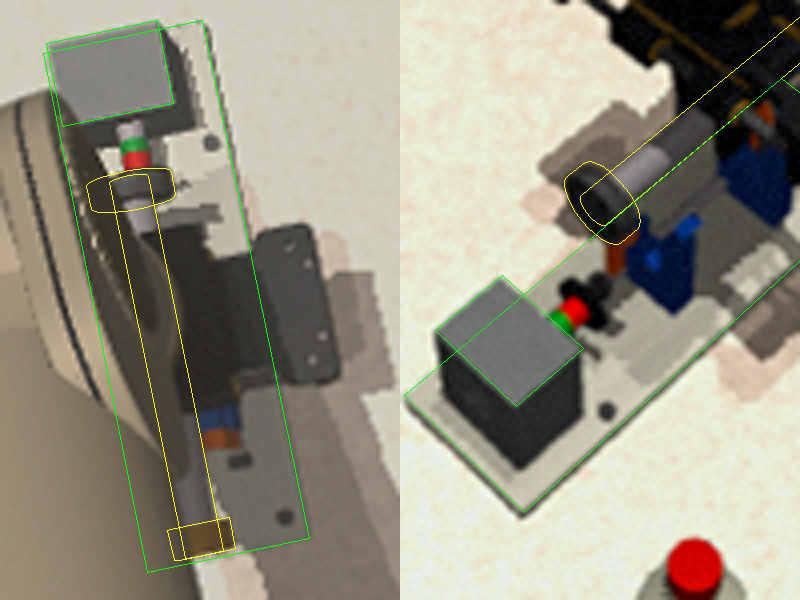

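Emit:
play_rows([
  [0,0,0,0,0,0],
])

```text
time: 7.6
ee_pos: [0.5034, 0.1762, 0.2867]
eef_rot: [-0.099, 0.995, 0.0, 0.0]
ft_force: [0.4, -0.4, -6.0]
width: 0.0183
grip_force: 59.9
```

```bash
python3 - <<'E'
from look import *
p=shaftpose();print(np.round(p,4),infix(p))
go([x-.007*np.cos(a),y-.007*np.sin(a),.1+.1635],a)
E
```

```text
[0.5035 0.1762 0.1232 0.1987] [-0.0071 -0.0045  0.1232 -0.0013]
t 7.60 tcp [0.5034 0.1762 0.2867] shift [-0.001  0.031  0.155] turn [ 0.001  0.001 -0.002] F [ 0.4 -0.4 -6. ] w 0.0183 g 59.9
```

Emit:
play_rows([
  [0,0.03,0.05,0,0,0],
  [0,0.03,0.1,0,0,0],
  [0,0.03,0.15,0,0,0],
  [0,0.03,0.15,0,0,0],
  [0,0.03,0.15,0,0,0],
])

```text
time: 8.1
ee_pos: [0.5024, 0.1805, 0.2634]
eef_rot: [-0.099, 0.995, -0.0, -0.0]
ft_force: [0.4, 0.2, -5.2]
width: 0.0185
grip_force: 59.9
```

```bash
python3 - <<'E'
from look import *
p=shaftpose();print(np.round(p,4),infix(p))
show("pics/f2.png",p)
go([x-.007*np.cos(a),y-.007*np.sin(a),.08+.1635],a)
E
```

```text
[0.5023 0.1804 0.0999 0.1987] [-0.0075 -0.0002  0.0999 -0.0013]
t 8.20 tcp [0.5026 0.1805 0.2639] shift [-0.001  0.001  0.136] turn [ 0.     0.001 -0.003] F [-0.2 -0.1 -5.3] w 0.0181 g 59.9
```

View pics/f2.png

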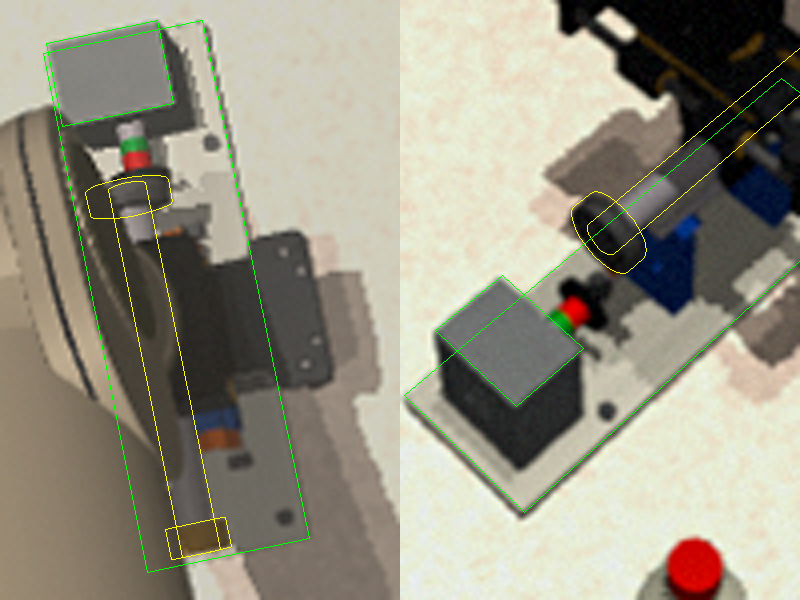

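The shaft now sits over the channel and the overlay agrees to about 1 mm. The flange, near (128,195) in the top crop, is clear of the pad. I'll descend in small steps and watch the force.

Emit:
play_rows([
  [0,0,0.03,0,0,0],
  [0,0,0.06,0,0,0],
  [0,0,0.09,0,0,0],
  [0,0,0.09,0,0,0],
])

```text
time: 8.6
ee_pos: [0.5021, 0.1805, 0.2494]
eef_rot: [-0.099, 0.995, -0.0, -0.001]
ft_force: [-0.0, -1.0, -4.2]
width: 0.0184
grip_force: 59.9
```

Emit:
play_rows([
  [0,0,0.02,0,0,0],
  [0,0,0.04,0,0,0],
  [0,0,0.05,0,0,0],
  [0,0,0.05,0,0,0],
])

```text
time: 9.0
ee_pos: [0.5023, 0.1806, 0.2425]
eef_rot: [-0.099, 0.995, -0.0, -0.0]
ft_force: [-0.6, -0.1, -5.0]
width: 0.0184
grip_force: 59.9
```

```bash
python3 - <<'E'
from look import *
p=shaftpose();print(np.round(p,4),infix(p))
go([x-.007*np.cos(a),y-.007*np.sin(a),.052+.1635],a)
E
```

```text
[0.5023 0.1806 0.079  0.1989] [-0.0075 -0.      0.079  -0.0011]
t 9.00 tcp [0.5023 0.1806 0.2425] shift [-0.003  0.     0.18 ] turn [-0.    -0.001 -0.002] F [-0.6 -0.1 -5. ] w 0.0184 g 59.9
```

Emit:
play_rows([
  [0,0,0.02,0,0,0],
  [0,0,0.04,0,0,0],
  [0,0,0.06,0,0,0],
  [0,0,0.06,0,0,0],
])

```text
time: 9.4
ee_pos: [0.5029, 0.1815, 0.2345]
eef_rot: [-0.1, 0.995, 0.001, 0.001]
ft_force: [-0.2, 4.5, 1.2]
width: 0.0183
grip_force: 60.0
```

Emit:
play_rows([
  [0,0,0.02,0,0,0],
  [0,0,0.04,0,0,0],
  [0,0,0.04,0,0,0],
])

```text
time: 9.7
ee_pos: [0.5029, 0.1815, 0.2281]
eef_rot: [-0.1, 0.995, 0.001, 0.001]
ft_force: [3.8, 7.0, -4.6]
width: 0.0186
grip_force: 60.0
```

```bash
python3 - <<'E'
from look import *
p=shaftpose();print(np.round(p,4),infix(p), status.read_state()["torque"])
go([x-.007*np.cos(a),y-.007*np.sin(a),.052+.1635],a)
E
```

```text
[0.5033 0.1818 0.0646 0.1997] [-0.0062  0.001   0.0646 -0.0003] [ 1.38021472 -0.76673673  0.12512757]
t 9.70 tcp [0.5029 0.1815 0.2281] shift [ 0.002 -0.005  0.084] turn [ 0.002  0.005 -0.001] F [ 3.8  7.  -4.6] w 0.0186 g 60.0
```

Emit:
play_rows([
  [0,0,0.02,0,0,0],
  [0,0,0.04,0,0,0],
  [0,0,0.04,0,0,0],
])

```text
time: 10.0
ee_pos: [0.5018, 0.181, 0.2206]
eef_rot: [-0.099, 0.995, 0.0, -0.001]
ft_force: [1.0, 5.6, -10.0]
width: 0.0183
grip_force: 60.0
```

Emit:
play_rows([
  [0,0,0.02,0,0,0],
  [0,0,0.03,0,0,0],
  [0,0,0.04,0,0,0],
  [0,0,0.04,0,0,0],
])

```text
time: 10.4
ee_pos: [0.5023, 0.1798, 0.2156]
eef_rot: [-0.099, 0.995, -0.0, -0.001]
ft_force: [-1.1, -0.9, -3.3]
width: 0.0189
grip_force: 60.0
```

```bash
python3 - <<'E'
from look import *
p=shaftpose();print(np.round(p,4),infix(p), status.read_state()["torque"])
go([x-.007*np.cos(a),y-.007*np.sin(a),.052+.1635],a)
E
```

```text
[0.5021 0.1797 0.0521 0.1981] [-0.0079 -0.0009  0.0521 -0.0019] [-0.08630152  0.23761473  0.03138114]
t 10.40 tcp [0.5023 0.1798 0.2156] shift [-0.004  0.005  0.   ] turn [-0.001 -0.003 -0.004] F [-1.1 -0.9 -3.3] w 0.0189 g 60.0
```

Emit:
play_rows([
  [0,0,0.005,0,0,0],
  [0,0,0.01,0,0,0],
  [0,0,0.01,0,0,0],
])

```text
time: 10.7
ee_pos: [0.5024, 0.1799, 0.2153]
eef_rot: [-0.099, 0.995, -0.0, -0.0]
ft_force: [-9.4, -4.2, 16.3]
width: 0.0188
grip_force: 60.1
```

```bash
python3 - <<'E'
from look import *
p=shaftpose();print(np.round(p,4),infix(p), status.read_state()["torque"])
show("pics/f3.png",p)
go([x-.007*np.cos(a),y-.007*np.sin(a),.052+.1635],a)
E
```

```text
[0.5023 0.1798 0.0518 0.1979] [-0.0076 -0.0008  0.0518 -0.0021] [-1.0156467   2.04280854  0.04523786]
t 10.80 tcp [0.5024 0.1799 0.2153] shift [-0.003  0.005 -0.001] turn [-0.    -0.002 -0.004] F [-8.2 -4.7 15.6] w 0.0187 g 60.1
```

View pics/f3.png

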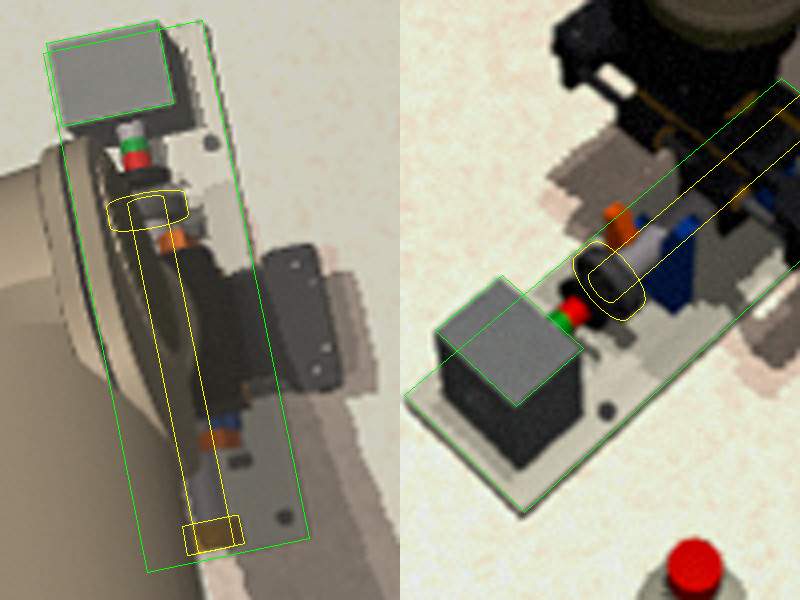

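Seated: the vertical force rises on the floor at an axis height of 52 mm, and the orange nose lies over the bar (top crop 172,240). The flange, near (150,212), is short of the pad. I'll relieve the downward press, then slide.

Emit:
play_rows([
  [0,0,-0.009,0,0,0],
  [0,0,-0.009,0,0,0],
])

```text
time: 11.0
ee_pos: [0.5025, 0.1804, 0.2156]
eef_rot: [-0.099, 0.995, -0.0, 0.0]
ft_force: [0.1, -0.7, -0.9]
width: 0.0184
grip_force: 60.0
```

Emit:
play_rows([
  [-0.02,0,0,0,0,0],
  [-0.04,0,0,0,0,0],
  [-0.04,0,0,0,0,0],
])

```text
time: 11.3
ee_pos: [0.5088, 0.182, 0.2156]
eef_rot: [-0.099, 0.995, 0.0, 0.0]
ft_force: [1.0, -0.3, -2.6]
width: 0.0185
grip_force: 60.0
```

```bash
cat > st.py <<'E'
from look import *
p=shaftpose();F=status.read_state()["ft_force"];print(np.round(p,4),infix(p),"axial/lat",np.round([F@[np.cos(a),np.sin(a),0],F@[-np.sin(a),np.cos(a),0]],1), np.round(status.read_state()["torque"],2))
go([x+.015*np.cos(a),y+.015*np.sin(a),.052+.1635],a)
E
python3 st.py
```

```text
[0.509  0.182  0.0521 0.1989] [-0.0006  0.0001  0.0521 -0.0011] axial/lat [ 0.9 -0.4] [ 0.13 -0.05  0.05]
t 11.30 tcp [0.5088 0.182  0.2156] shift [-0.105 -0.     0.001] turn [ 0.     0.002 -0.002] F [ 1.  -0.3 -2.6] w 0.0185 g 60.0
```

Emit:
play_rows([
  [-0.02,0,0,0,0,0],
  [-0.03,0,0,0,0,0],
  [-0.03,0,0,0,0,0],
])

```text
time: 11.6
ee_pos: [0.5129, 0.1828, 0.2155]
eef_rot: [-0.099, 0.995, 0.0, 0.0]
ft_force: [-1.0, -0.3, -1.7]
width: 0.0184
grip_force: 60.0
```

```bash
python3 st.py
```

```text
[0.5129 0.1828 0.052  0.1989] [ 0.0034 -0.      0.052  -0.0011] axial/lat [-1.1 -0.1] [0.1  0.24 0.01]
t 11.60 tcp [0.5129 0.1828 0.2155] shift [-0.078  0.     0.   ] turn [ 0.     0.    -0.002] F [-1.  -0.3 -1.7] w 0.0184 g 60.0
```

Emit:
play_rows([
  [-0.02,0,0,0,0,0],
  [-0.03,0,0,0,0,0],
  [-0.03,0,0,0,0,0],
])

```text
time: 11.9
ee_pos: [0.5168, 0.1835, 0.2155]
eef_rot: [-0.099, 0.995, -0.0, -0.001]
ft_force: [-5.5, -0.4, 2.9]
width: 0.0186
grip_force: 60.1
```

```bash
python3 st.py
```

```text
[0.5166 0.1835 0.052  0.199 ] [ 0.0071 -0.      0.052  -0.001 ] axial/lat [-5.4  0.7] [-0.22  1.21  0.06]
t 11.90 tcp [0.5168 0.1835 0.2155] shift [-0.051  0.    -0.   ] turn [-0.    -0.003 -0.002] F [-5.5 -0.4  2.9] w 0.0186 g 60.1
```

Emit:
play_rows([
  [-0.02,0,-0.002,0,0,0],
  [-0.03,0,-0.002,0,0,0],
  [-0.03,0,-0.002,0,0,0],
  [-0.03,0,-0.002,0,0,0],
])

```text
time: 12.3
ee_pos: [0.5207, 0.1843, 0.2155]
eef_rot: [-0.099, 0.995, -0.0, -0.002]
ft_force: [-7.3, -1.8, 4.2]
width: 0.0184
grip_force: 60.1
```

```bash
python3 st.py
```

```text
[0.5202 0.1842 0.052  0.1991] [ 0.0108 -0.      0.052  -0.0009] axial/lat [-7.5 -0.3] [-0.31  1.79  0.09]
t 12.30 tcp [0.5207 0.1843 0.2155] shift [-0.025  0.    -0.   ] turn [-0.    -0.006 -0.002] F [-7.3 -1.8  4.2] w 0.0184 g 60.1
```

Emit:
play_rows([
  [-0.015,0,-0.001,0,0,0],
  [-0.02,0,-0.001,0,0,0],
  [-0.02,0,-0.001,0,0,0],
  [-0.02,0,-0.001,0,0,0],
])

```text
time: 12.7
ee_pos: [0.5231, 0.1848, 0.2155]
eef_rot: [-0.099, 0.995, -0.0, -0.002]
ft_force: [-11.4, -2.3, 6.0]
width: 0.0185
grip_force: 60.1
```

```bash
python3 st.py; python3 - <<'E'
from look import *
L=np.zeros((600,800,3),np.uint8)
for i,(c,ox,oy,w,h) in enumerate((("top",205,150,40,60),("scene",290,320,40,60))):
    im=vision.camera(c)
    L[:,i*400:i*400+400]=np.clip(cv2.resize(im[oy:oy+h,ox:ox+w],(400,600),interpolation=cv2.INTER_CUBIC)*1.7,0,255)
cv2.imwrite("pics/s1.png",L)
E
```

```text
[0.5224 0.1847 0.052  0.1992] [ 0.013  -0.      0.052  -0.0008] axial/lat [-11.6   0. ] [-0.47  2.47  0.08]
t 12.70 tcp [0.5231 0.1848 0.2155] shift [-0.008  0.    -0.   ] turn [-0.    -0.009 -0.002] F [-11.4  -2.3   6. ] w 0.0185 g 60.1
```

View pics/s1.png

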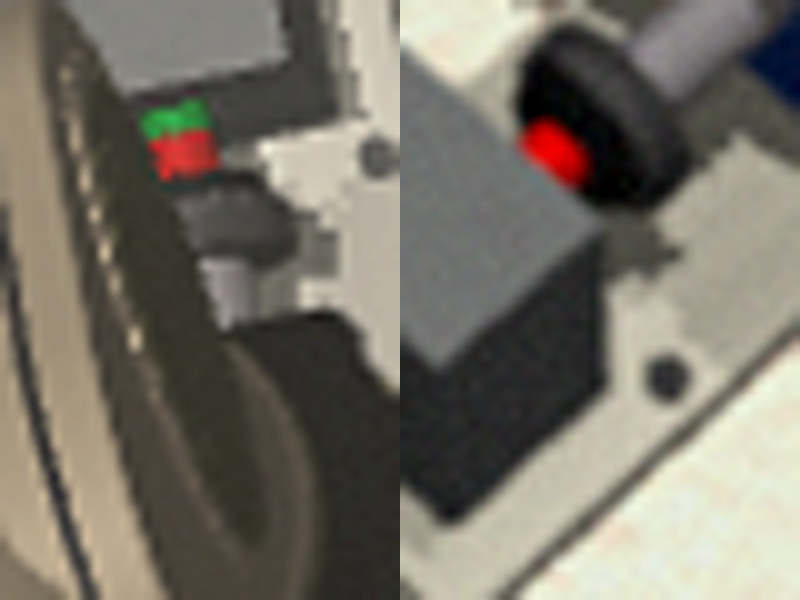

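Top crop: red band at (185,155), green ring still mostly showing at (175,120). So the plunger is only about 9 mm in. I'll measure it along the shank.

```bash
cat > prof.py <<'E'
from look import *
im=vision.camera("top").astype(np.float32)
xs=np.arange(.100,.136,.001)
acc=0
for yy in(-.004,-.002,0,.002):
    u=proj("top",T((x,y,0,a),[[v,yy,.052+np.sqrt(.008**2-yy**2)] for v in xs])).astype(np.float32)
    acc=acc+cv2.remap(im,u[:,0].reshape(1,-1),u[:,1].reshape(1,-1),cv2.INTER_LINEAR)[0]/4
for v,b in zip(xs,acc): print(round(v*1000),np.round(b).astype(int))
t0=cv2.imread("pics/top0.png").astype(np.float32);print("untouched")
acc=cv2.remap(t0,u[:,0].reshape(1,-1),u[:,1].reshape(1,-1),cv2.INTER_LINEAR)[0]
for v,b in zip(xs,acc): print(round(v*1000),np.round(b).astype(int))
E
python3 prof.py
```

```text
100 [42 45 47]
101 [43 45 47]
102 [45 48 49]
103 [48 50 52]
104 [49 52 53]
105 [50 52 53]
106 [46 48 49]
107 [39 41 43]
108 [35 37 37]
109 [31 34 33]
110 [29 32 35]
111 [29 31 50]
112 [28 31 70]
113 [29 31 94]
114 [ 29  32 114]
115 [ 30  32 119]
116 [ 30  33 119]
117 [ 30  33 119]
118 [ 30  32 119]
119 [ 30  32 118]
120 [ 31  38 105]
121 [33 49 84]
122 [37 67 60]
123 [41 84 39]
124 [42 90 32]
125 [42 91 32]
126 [41 88 33]
127 [37 70 33]
128 [35 49 34]
129 [35 39 37]
130 [35 36 39]
131 [39 41 43]
132 [50 52 53]
133 [63 65 66]
134 [71 74 75]
135 [76 79 80]
untouched
100 [30 33 45]
101 [29 31 56]
102 [29 31 74]
103 [29 32 94]
104 [ 29  32 104]
105 [ 29  31 104]
106 [ 28  30 104]
107 [ 27  30 105]
108 [ 27  30 105]
109 [ 28  30 102]
110 [29 32 97]
111 [32 47 76]
112 [35 67 49]
113 [37 78 33]
114 [36 79 31]
115 [36 79 29]
116 [36 78 29]
117 [35 78 28]
118 [53 80 51]
119 [75 84 80]
120 [86 86 93]
121 [85 85 92]
122 [85 85 91]
123 [85 86 91]
124 [85 87 92]
125 [87 88 93]
126 [88 90 94]
127 [75 76 80]
128 [50 51 53]
129 [31 33 34]
130 [31 33 34]
131 [31 33 34]
132 [46 48 49]
133 [62 64 65]
134 [68 71 72]
135 [69 72 73]
```

Emit:
play_rows([
  [-0.01,0,-0.001,0,0,0],
  [-0.018,0,-0.002,0,0,0],
  [-0.018,0,-0.002,0,0,0],
  [-0.018,0,-0.002,0,0,0],
])

```text
time: 13.25
ee_pos: [0.5255, 0.1853, 0.2155]
eef_rot: [-0.099, 0.995, -0.0, -0.003]
ft_force: [-13.7, -2.6, 5.1]
width: 0.0185
grip_force: 60.1
```

```bash
python3 st.py; python3 prof.py | sed -n 19,32p
```

```text
[0.5246 0.1851 0.052  0.1993] [ 0.0153 -0.      0.052  -0.0007] axial/lat [-13.9   0.2] [-0.49  2.68  0.02]
t 13.25 tcp [0.5255 0.1853 0.2155] shift [ 0.008 -0.     0.   ] turn [-0.001 -0.011 -0.001] F [-13.7  -2.6   5.1] w 0.0185 g 60.1
118 [ 30  33 118]
119 [ 30  33 117]
120 [ 30  33 118]
121 [ 30  32 119]
122 [ 30  36 109]
123 [32 46 89]
124 [35 63 63]
125 [39 82 43]
126 [41 89 31]
127 [37 71 31]
128 [34 50 32]
129 [34 39 35]
130 [35 36 38]
131 [40 41 42]
```

Emit:
play_rows([
  [0,0,0,0,0,0],
  [0,0,0,0,0,0],
  [0,0,0,0,0,0],
  [0,0,0,0,0,0],
  [0,0,0,0,0,0],
])

```text
time: 13.8
ee_pos: [0.5255, 0.1853, 0.2155]
eef_rot: [-0.099, 0.995, -0.0, -0.003]
ft_force: [-12.6, -2.6, 4.6]
width: 0.0185
grip_force: 60.1
```

```bash
python3 st.py; python3 prof.py | sed -n 22,28p; python3 -c "
from look import *
show('pics/f4.png',shaftpose())"
```

```text
[0.5246 0.1851 0.052  0.1992] [ 0.0153 -0.      0.052  -0.0008] axial/lat [-12.9  -0. ] [-0.49  2.74  0.1 ]
t 13.80 tcp [0.5255 0.1853 0.2155] shift [ 0.008 -0.     0.   ] turn [-0.001 -0.011 -0.001] F [-12.6  -2.6   4.6] w 0.0185 g 60.1
121 [ 29  31 119]
122 [ 30  36 109]
123 [32 46 89]
124 [36 63 64]
125 [39 82 44]
126 [41 89 32]
127 [38 71 31]
```

View pics/f4.png

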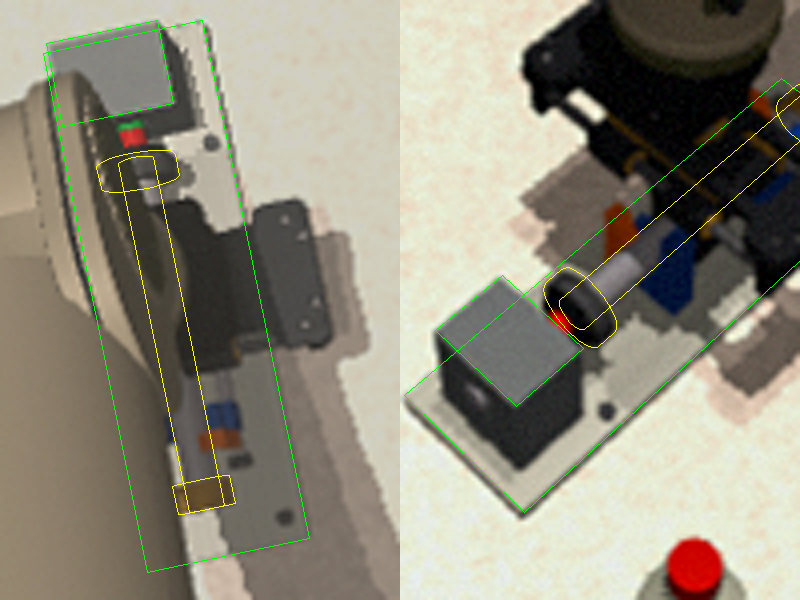

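The shaft is seated and the jaw lies over it (orange at top crop 220,438). The flange presses the pad and the green ring at (130,128) is half swallowed. Position and force are steady, so I'll hand it in.

```bash
python3 -c "
from bench import job
print(job.close_job())"
```

```text
the job is handed in; nothing more can be done
None
```

The job is handed in with the shaft fully home under the closed jaw, the gripper still holding it, and its flange pressing the stop about 12 mm in (roughly 10 N, estimated from the green ring being half swallowed); I saw no verdict.

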